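# Pack the sample tray, then work the sagging bolt and hold the locker gate ajar

## Task

First pack the two loose moisture tins into the free part of the grey tray beside the steel weight, so that all three sit flat on its floor. Then take the red handle of the sagging bolt on the blue locker, lift it so that the bolt's collar rises over the bent lip of the keeper, draw it back to the left without wrenching the keeper, and pull the spring-closed gate towards you; finish while still holding the red handle, with the gate held still and ajar by about 25 degrees, ready for the tray. Leave the other things on the bench where they are.

Things in the scene. Friction and masses are not known exactly. Their poses are not given: they have to be found in the camera images.
- large_tin (a point): centre (half-way up) of the larger loose aluminium moisture tin: round, upright, 62 mm across the body (64 at the lid), 43 mm tall, 0.12 kg; at the start it stands on the bench in front of the tray
- small_tin (a point): centre (half-way up) of the smaller loose aluminium moisture tin: round, upright, 52 mm across the body (55 at the lid), 39 mm tall, 0.10 kg; at the start it stands on the bench in front of the tray
- tray: open grey tray, loose, 0.8 kg, 80 x 203 mm outside, 20 mm high, walls and floor 5 mm (inside 70 x 193 mm); origin at the centre of its underside, x across, y along its length, z up. The weight lies at its +y end; the tins fit beside it in one row with about 8 mm to spare in all, one close to the end wall. Gripped across the tray's x with the fingertips above the walls, they go in freely
- weight_mid (a point): centre (half-way up) of the steel slotted disc weight, 66 mm across, 19 mm thick, 0.5 kg, lying flat in the tray against its +y end wall; it stays there
- bolt_grip (a point): middle of the upright red handle on the bolt: a round post, 16 mm diameter, 52 mm long (this point 26 mm below its top), pinched from above. Axes turn with the gate: z up, y along the bolt away from the keeper (draw direction, left, to the hinge), x into the locker. It stands on the bolt rod, 9 mm thick, 56 mm below; nothing else near it rises above 30 mm below this point
- bolt_draw (a joint): how far the bolt is drawn back along its y, 0 (shot home) to 0.060 m (stop); friction about 1.2 N. It starts at 0 to 0.004. Its end leaves the keeper at about 0.036 m, after which the gate is free to swing; it counts as drawn from 0.038 m
- bolt_lift (a joint): how high the bolt is lifted in its worn guides, 0 (sagged, at rest) to 0.016 m (stop); it falls back by its weight, about 2 N. The collar (26 mm across) on its end clears the keeper's lip only when lifted by more than 0.008 m; unlifted it is blocked at a draw of 0.018 m; keep it up until the draw has passed 0.030 m, after that it may sink
- keeper: bent steel keeper on the locker's right jamb, with an upstanding lip on the bolt's side that blocks the collar, and a front cheek that keeps the gate shut; origin on the axis of the sagged bolt, in the middle of the jamb; fixed to the locker
- gate (a joint): swing of the yellow barred gate, 0 (shut) to 1.2 rad (open); it grows as the gate's right edge comes towards the robot, turning clockwise seen from above. A spring pulls it shut: about 2 to 4 N at the handle
- gate_hinge (a point): point on the gate's upright hinge axis, at the left side of the locker front, 118 mm above the bench; z up, x into the locker, y to the left along its front. The shut gate runs 237 mm from here along -y; the red handle starts 160 mm along -y and 30 mm in front
- locker: blue steel bench locker, fixed, 310 wide x 130 deep x 140 mm high; origin under the middle of its front, x into it, y to the left along its front
- stopwatch: yellow stopwatch, bystander, 63 x 52 x 16 mm, origin under its centre
- notebook: green notebook, bystander, 205 x 145 x 14 mm, origin under its centre
- caliper: steel caliper, bystander, 76 x 216 x 15 mm, origin under its centre
- filter_box: flat pale cardboard box, bystander, 115 x 115 x 30 mm, origin under its centre
- marker: black and white marker pen, bystander, 134 x 19 x 19 mm, origin under its centre
- bolt: the whole sliding bolt with its red handle, rod and collar; origin on the rod's axis under the handle, 56 mm below point bolt_grip, same axes

How it is judged:
By the outcome, as a careful person would: the job done as asked, in the order asked, and still so for the second after the job is handed in, while the arm keeps its last pose, push and grip.
It also fails if it takes over 51 s, if anything falls off the work surface, if the arm or the gripper's body presses on something with over 40 N, if the wrist force passes 120 N, or if a joint passes its speed limit or range.

## Robot

A 6-joint arm with a two-finger parallel gripper is mounted at the origin on a cart in front of the work surface, level with it; the furniture and walls round the work are solid. World frame = base frame: x ahead of the robot, y to its left, z up, the work surface at z = 0. Lengths are in mm, angles in rad, forces in N, time in s.
With the tool pointing down it reaches from about 350 to 875 mm from the base axis. Payload 4.2 kg.
Tool frame: the origin (TCP) lies midway between the tips of the shut fingers; the grasp point (between the pads) lies 19 mm behind it; z points along the fingers, y is the line along which they close (so a half turn about z gives the same grasp; the last joint's range is limited). The gripper opens to 85 mm and grips with 20 to 120 N. Pads are 22 mm wide; open, the fingers measure 114 mm over their backs; the gripper's body (76 mm by 85 mm) begins 54 mm behind the grasp point. The pads swing forward as they close: fully open they stand 13 mm farther back than shut.
Start: joints at [-0.933, 0.385, 0.008, 0, -1.194, -0.259], TCP at [231.142, -580.666, 231.312] pointing down, gripper open.
Joint ranges: [-3.14, 3.14], [-1.21, 2.06], [-1.07, 1.41], [-3.16, 2.05], [-2.99, -0.16], [-3.1, 3.1]. Speed limits (rad/s): [2.79, 2.79, 3.14, 3.14, 3.14, 3.14].

## Interface

Orientations are given as a unit quaternion [x, y, z, w].
In Python, from bench import arm gives the robot as it stands.
- The arm moves only by the tool send_rows, never from a script. Its argument "targets" is a list of rows, each an object of numbers: "gripper": the gripper command: -1 is fully open, 1 is shut, values between are in proportion; "x", "y", "z": the shift along the tool's x, y, z in cm; "ax", "ay", "az": the turn, a rotation vector about the tool's x, y, z in degrees. A call has 1 to 5 rows; each row shifts and turns the commanded pose from where the row before left it, along the tool's axes as they then stand; what a row does not reach is not made up. A row lasts 1/12 s, in which the tool goes at most 41.7 mm and 7.16 degrees, less where a joint would pass 70% of its speed; a pose out of reach is approached as far as the arm can. A call is refused whole if a number of a shift passes 4.17 or a number of a turn 7.16, either way. A call with a gripper value outside its range is refused whole. The fingers move at their own pace and stop on an object; the grip force is fixed at half the most. Time passes only in rows, so rows that do not move let the fingers close. It gives the time, the measured TCP pose, the force, the opening and the grip force at its end, in the units of the state.
- arm.read_state(): the state, without advancing time (a new reading comes with each control period).
- arm.get_image(name): name is "side" or "top" or "wrist"; returns (picture, depth): 480x640x3 uint8, red, green, blue; 480x640 float32, mm along the optical axis (not along the pixel's ray), 0 where there is no reading.
- arm.camera_model(name): a dict with "fx", "fy", "cx", "cy" (pixels), "cam_to_world" (4x4, takes a point from camera to world coordinates). Camera axes: x right, y down, z forward; pixel columns grow to the right and rows downward; lengths in mm; the calibration is good to about 2 mm. A picture is of the moment at which its call begins: read the wrist's pose just before it. camera_model takes no time and is no camera call; for the wrist camera it gives the pose at the moment of the call.
- arm.job_done(): hands the job in; it is judged then, once.
Trained networks look in the newest picture that a camera, given by its name, has taken for a name from the list of things; names that differ only in an ending like _2 or _b are one class to them, and where a whole thing is asked for, a point or a joint stands for the part that bears it (a point fixed in the world has none). Each returns a list of dicts, best first, with "score" (0 to 1); they miss things now and then, are a little off and sometimes report something else, mostly with a low value. They report only what shows in the picture. A call takes as long as a camera call.
- arm.boxes_of(camera, thing): "rect" ([left, top, width, height] in pixels, round what is visible of it).
The state is a dict: "clock": time; "joints": joint angles; "joint_vel": joint speeds; "joint_efforts": joint torques, N m; "position": TCP position; "ee_rot": TCP orientation; "contact_force": force on the tool from outside, world axes, zero at the start; "wrist_torque": the same for the moment, N m; "gripper_width": finger opening in mm; "grasp_force": force on a finger pad.
Only numpy, scipy, OpenCV 4.12 (cv2) and the standard library are available. Lean on these libraries where they do the work, as an engineer would, in place of code of your own. Each camera call takes 0.05 s, during which the arm holds its last target. There are 200 camera calls.

## Working session

There is one attempt and no reset: what is moved stays moved. The work goes in short steps, Python scripts to look and compute and a tool call to move; the robot and the scene stay as the last step left them, time stands still between calls to the robot, and variables do not carry over. Pictures are saved under pics/ and viewed, at most 10 in all, crops included, and the job is handed in when it is done.

Besides the shell and the picture viewer there is one more tool, called as a command line: name --argument value ..., lists and objects as JSON in quotes. send_rows: Moves the arm, as the interface text tells. Its arguments: {"type":"object","properties":{"targets":{"type":"array"}},"required":["targets"]}

```bash
ls; mkdir -p pics; cat > h.py <<'E'
import numpy as np, cv2
from bench import arm
from scipy.spatial.transform import Rotation as R
def snap(n,f=None):
    m=arm.camera_model(n); im,d=arm.get_image(n)
    if f: cv2.imwrite('pics/'+f,cv2.cvtColor(im,cv2.COLOR_RGB2BGR))
    return im,d,m
def cloud(d,m):
    v,u=np.mgrid[0:480,0:640]
    P=np.stack([(u-m['cx'])/m['fx']*d,(v-m['cy'])/m['fy']*d,d],-1)
    T=np.array(m['cam_to_world']); W=P@T[:3,:3].T+T[:3,3]
    W[d<=0]=np.nan
    return W
def st():
    s=arm.read_state(); print({k:np.round(s[k],3).tolist() for k in('clock','position','ee_rot','contact_force','gripper_width','grasp_force','joints')}); return s
E
python3 - <<'E'
from h import *
s=st(); print(R.from_quat(s['ee_rot']).as_matrix().round(3))
for c in('top','side'):
    im,d,m=snap(c,c+'0.png'); W=cloud(d,m); np.savez(c+'0.npz',im=im,W=W)
    print(c,np.round(m['cam_to_world'],3).tolist(),m['fx'])
    for t in('large_tin','small_tin','tray','weight_mid','bolt_grip','keeper','gate','locker'):
        for b in arm.boxes_of(c,t)[:2]:
            l,tp,w,h=b['rect']; u,v=int(l+w/2),int(tp+h/2)
            print(t,round(b['score'],2),np.round(b['rect']).tolist(),W[min(v,479),min(u,639)].round(0))
E
```

```text
pics
{'clock': 0.0, 'position': [230.911, -580.158, 230.226], 'ee_rot': [-0.188, 0.982, 0.001, -0.0], 'contact_force': [-0.3, 0.549, 0.206], 'gripper_width': 85.567, 'grasp_force': 0.0, 'joints': [-0.933, 0.386, 0.007, -0.001, -1.194, -0.259]}
[[-0.929 -0.37  -0.001]
 [-0.37   0.929  0.002]
 [ 0.     0.002 -1.   ]]
top [[0.03, -0.989, 0.148, 281.494], [-1.0, -0.03, 0.005, 23.154], [-0.001, -0.148, -0.989, 1561.814], [0.0, 0.0, 0.0, 1.0]] 456.9156550286773
large_tin 0.61 [417.0, 268.0, 16.0, 16.0] [ 396. -329.   44.]
small_tin 0.78 [367.0, 267.0, 20.0, 10.0] [ 406. -171.   34.]
tray 0.7 [368.0, 221.0, 61.0, 19.0] [ 556. -249.    5.]
weight_mid 0.79 [372.0, 222.0, 17.0, 17.0] [ 550. -184.   27.]
weight_mid 0.69 [248.0, 232.0, 82.0, 18.0] [503. 125.  22.]
bolt_grip 0.76 [272.0, 240.0, 58.0, 12.0] [474.  83. 120.]
keeper 0.66 [233.0, 194.0, 103.0, 66.0] [534. 135. 137.]
keeper 0.61 [321.0, 241.0, 9.0, 14.0] [470.   3. 120.]
gate 0.79 [251.0, 233.0, 82.0, 19.0] [499. 118.  28.]
gate 0.23 [364.0, 221.0, 66.0, 19.0] [ 556. -246.    3.]
locker 0.72 [235.0, 194.0, 98.0, 65.0] [535. 139. 134.]
side [[0.995, -0.042, 0.089, 362.629], [-0.098, -0.447, 0.889, -1304.64], [0.002, -0.894, -0.449, 787.359], [0.0, 0.0, 0.0, 1.0]] 497.2637798914385
large_tin 0.67 [290.0, 277.0, 18.0, 14.0] [404. -89.  17.]
large_tin 0.57 [291.0, 323.0, 26.0, 26.0] [ 404. -353.   41.]
small_tin 0.62 [288.0, 289.0, 21.0, 21.0] [ 399. -197.   38.]
small_tin 0.3 [313.0, 199.0, 13.0, 45.0] [504. 368.  -1.]
tray 0.97 [336.0, 293.0, 49.0, 53.0] [ 558. -257.    6.]
weight_mid 0.9 [342.0, 293.0, 24.0, 21.0] [ 546. -211.   26.]
bolt_grip 0.75 [316.0, 200.0, 2.0, 44.0] [472.  94. 129.]
gate 0.83 [315.0, 200.0, 10.0, 44.0] [504. 363.  -3.]
locker 0.96 [310.0, 192.0, 62.0, 81.0] [536. -15. 142.]
```

```bash
python3 - <<'E'
from h import *
t=cv2.imread('pics/top0.png'); s=cv2.imread('pics/side0.png')
a=cv2.resize(t[180:300,220:440],(800,436),interpolation=cv2.INTER_CUBIC)
cv2.imwrite('pics/a.png',a)
b=cv2.resize(s[180:360,260:440],(600,600),interpolation=cv2.INTER_CUBIC)
cv2.imwrite('pics/b.png',b)
W=np.load('top0.npz')['W']
def pts(x0,x1,y0,y1,z0,z1):
    k=(W[...,0]>x0)&(W[...,0]<x1)&(W[...,1]>y0)&(W[...,1]<y1)&(W[...,2]>z0)&(W[...,2]<z1)
    return W[k]
for n,a in dict(L=(340,460,-400,-270,36,60),S=(340,460,-260,-140,30,60),wt=(490,620,-260,-140,17,45),tr=(480,640,-400,-120,12,50)).items():
    p=pts(*a)
    if len(p)<3: print(n,len(p));continue
    xy=p[:,:2].astype(np.float32); print(n,len(p),xy.min(0),xy.max(0),np.median(p[:,2]),cv2.minEnclosingCircle(xy),cv2.minAreaRect(xy))
E
```

```text
L 279 [ 373.30893 -360.22552] [ 437.12198 -296.0056 ] 41.65212293072295 ((405.10296630859375, -328.53759765625), 32.88246154785156) ((405.2437438964844, -326.91412353515625), (62.69561767578125, 63.16510009765625), 42.82987976074219)
S 219 [ 378.47055 -197.9397 ] [ 429.14346 -143.64984] 37.80461349235429 ((404.0668029785156, -170.6565399169922), 27.67928695678711) ((403.8839111328125, -170.82972717285156), (50.523746490478516, 54.326961517333984), 1.1952619552612305)
wt 358 [ 511.6242 -258.7534] [ 595.20636 -142.78441] 22.102585370345196 ((553.583740234375, -202.79457092285156), 69.1022720336914) ((553.4588012695312, -201.4420166015625), (80.78868103027344, 116.92903900146484), 1.6587141752243042)
tr 559 [ 511.6242  -346.09653] [ 601.87604 -139.85614] 20.393943077443055 ((555.20556640625, -242.97633361816406), 107.35087585449219) ((556.9302978515625, -243.76113891601562), (80.82977294921875, 203.8473663330078), 4.220632553100586)
```

View pics/a.png

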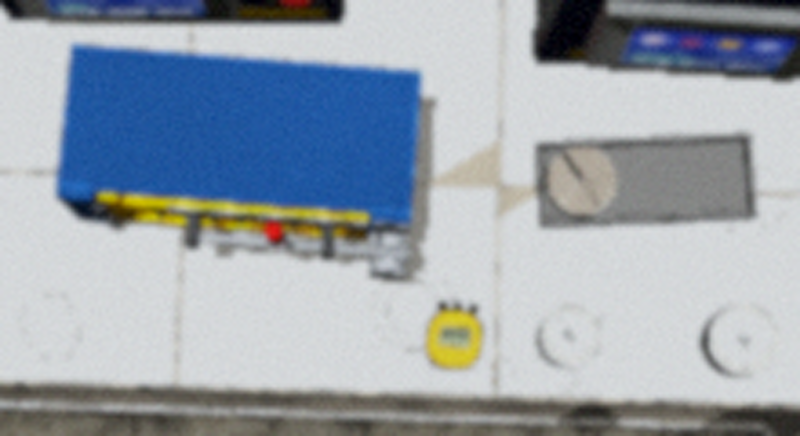

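View pics/b.png

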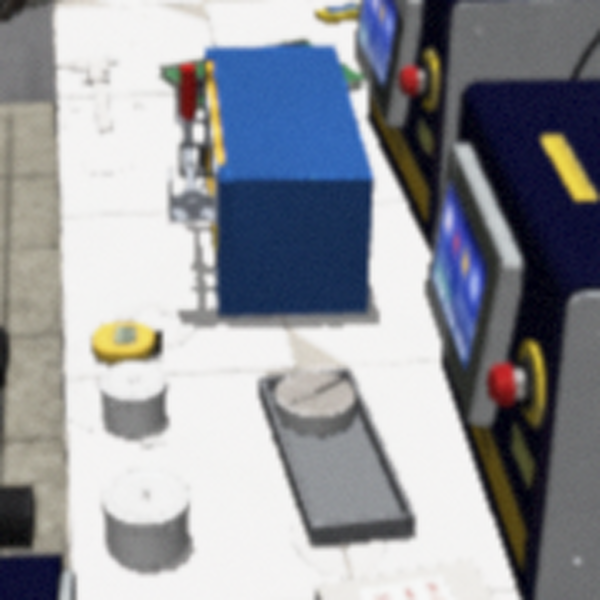

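The top crop shows the tray at (645,180) with the weight at its left end. The small tin is at (568,335), the large tin at (740,340), the stopwatch at (455,338) and the red handle at (275,230). The side crop shows both tins upright in front of the tray and the bolt on the locker front.

```bash
cat >> h.py <<'E'
import math
def plan(xyz,yaw=None,g=-1,step=40):
    """print rows to bring the tool (down) to xyz with its y axis at yaw deg (mod 180)"""
    s=arm.read_state(); M=R.from_quat(s['ee_rot']); p=np.array(s['position'])
    m=M.as_matrix(); cur=math.degrees(math.atan2(m[1,1],m[0,1]))
    if yaw is None: yaw=cur
    dy=(yaw-cur+90)%180-90; c=math.radians(cur+dy)
    G=R.from_matrix(np.array([[-math.sin(c),math.cos(c),0],[math.cos(c),math.sin(c),0],[0,0,-1]]).T.reshape(3,3).T) if 0 else None
    y=np.array([math.cos(c),math.sin(c),0]); z=np.array([0,0,-1.]); x=np.cross(y,z)
    G=R.from_matrix(np.stack([x,y,z],1)); rv=(M.inv()*G).as_rotvec(degrees=True)
    d=np.array(xyz)-p; n=max(1,math.ceil(np.linalg.norm(d)/step),math.ceil(np.abs(rv).max()/7))
    print('at',p.round(1),'yaw',round(cur,2),'turn',round(dy,2),'rows',n)
    for i in range(n):
        F=M*R.from_rotvec(rv*i/n,degrees=True); q=F.inv().apply(d/n)/10
        print(dict(zip(('x','y','z','ax','ay','az'),np.round(np.r_[q,rv/n],2).tolist())))
E
python3 -c "
from h import *
plan([405,-328,150],4.2)"
```

```text
at [ 231.1 -580.7  231.3] yaw 111.7 turn 72.5 rows 11
{'x': -2.32, 'y': 1.55, 'z': 0.74, 'ax': -0.0, 'ay': -0.0, 'az': -6.59}
{'x': -2.48, 'y': 1.27, 'z': 0.74, 'ax': -0.0, 'ay': -0.0, 'az': -6.59}
{'x': -2.61, 'y': 0.98, 'z': 0.74, 'ax': -0.0, 'ay': -0.0, 'az': -6.59}
{'x': -2.71, 'y': 0.67, 'z': 0.74, 'ax': -0.0, 'ay': -0.0, 'az': -6.59}
{'x': -2.77, 'y': 0.36, 'z': 0.74, 'ax': -0.0, 'ay': -0.0, 'az': -6.59}
{'x': -2.79, 'y': 0.04, 'z': 0.74, 'ax': -0.0, 'ay': -0.0, 'az': -6.59}
{'x': -2.77, 'y': -0.28, 'z': 0.74, 'ax': -0.0, 'ay': -0.0, 'az': -6.59}
{'x': -2.72, 'y': -0.6, 'z': 0.74, 'ax': -0.0, 'ay': -0.0, 'az': -6.59}
{'x': -2.64, 'y': -0.91, 'z': 0.74, 'ax': -0.0, 'ay': -0.0, 'az': -6.59}
{'x': -2.52, 'y': -1.2, 'z': 0.74, 'ax': -0.0, 'ay': -0.0, 'az': -6.59}
{'x': -2.36, 'y': -1.48, 'z': 0.74, 'ax': -0.0, 'ay': -0.0, 'az': -6.59}
```

send_rows --targets '[{"gripper": -1,"x": -2.3,"y": 1.55,"z": 0.3,"az": -6.6},{"gripper": -1,"x": -2.5,"y": 1.25,"z": 0.3,"az": -6.6},{"gripper": -1,"x": -2.6,"y": 1.0,"z": 0.3,"az": -6.6},{"gripper": -1,"x": -2.7,"y": 0.7,"z": 0.3,"az": -6.6},{"gripper": -1,"x": -2.8,"y": 0.35,"z": 0.3,"az": -6.6}]'

```text
$.targets[0]: bad value
```

send_rows --targets '[{"gripper": -1,"x": -2.8,"y": 0,"z": 0.3,"az": -6.6},{"gripper": -1,"x": -2.8,"y": -0.3,"z": 0.3,"az": -6.6},{"gripper": -1,"x": -2.7,"y": -0.6,"z": 0.3,"az": -6.6},{"gripper": -1,"x": -2.6,"y": -0.9,"z": 0.3,"az": -6.6},{"gripper": -1,"x": -2.5,"y": -1.2,"z": 0.3,"az": -6.6}]'

```text
$.targets[0]: bad value
```

send_rows --targets '[{"gripper": -1,"x": -2.4,"y": -1.5,"z": 0.3,"az": -6.6},{"gripper": -1}]'

```text
$.targets[0]: bad value
```

```bash
python3 - <<'E'
from h import *
st(); im,d,m=snap('wrist','w1.png'); W=cloud(d,m); np.savez('w1.npz',im=im,W=W); print(np.round(m['cam_to_world'],3).tolist())
for t in('large_tin','small_tin','tray'): print(t,[(round(b['score'],2),np.round(b['rect']).tolist()) for b in arm.boxes_of('wrist',t)[:2]])
E
```

```text
{'clock': 0.9, 'position': [231.125, -580.661, 231.334], 'ee_rot': [-0.188, 0.982, -0.0, 0.0], 'contact_force': [0.537, 0.526, 0.43], 'gripper_width': 85.128, 'grasp_force': 0.0, 'joints': [-0.933, 0.385, 0.008, -0.0, -1.194, -0.259]}
[[-0.368, 0.885, 0.283, 159.248], [0.93, 0.351, 0.111, -609.792], [-0.001, 0.304, -0.953, 373.991], [0.0, 0.0, 0.0, 1.0]]
large_tin [(0.54, [436.0, 400.0, 18.0, 30.0])]
small_tin []
tray []
```

View pics/w1.png

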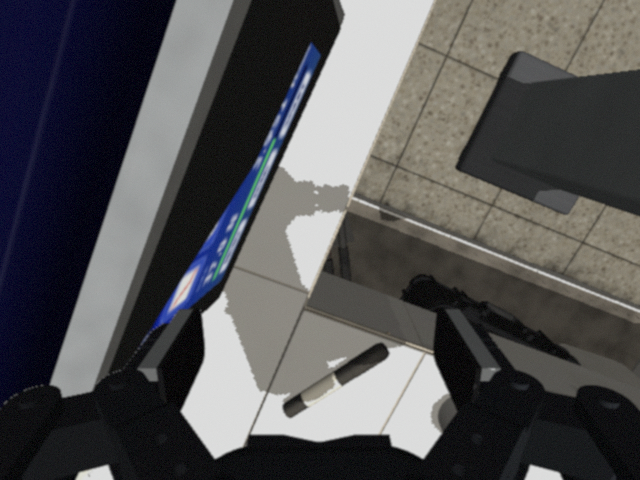

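The picture shows the start view: the open fingers at the bottom and the marker pen at (335,380). The arm hasn't moved, because the rows need every key.

send_rows --targets '[{"gripper": -1,"x": -2.3,"y": 1.55,"z": 0.3,"ax": 0,"ay": 0,"az": -6.6},{"gripper": -1,"x": -2.5,"y": 1.25,"z": 0.3,"ax": 0,"ay": 0,"az": -6.6},{"gripper": -1,"x": -2.6,"y": 1.0,"z": 0.3,"ax": 0,"ay": 0,"az": -6.6},{"gripper": -1,"x": -2.7,"y": 0.7,"z": 0.3,"ax": 0,"ay": 0,"az": -6.6},{"gripper": -1,"x": -2.8,"y": 0.35,"z": 0.3,"ax": 0,"ay": 0,"az": -6.6}]'

```text
clock: 1.52
position: [310.6, -464.5, 216.3]
ee_rot: [-0.462, 0.887, -0.0, 0.0]
contact_force: [0.5, 0.4, -0.0]
gripper_width: 85.4
grasp_force: 0.0
```

send_rows --targets '[{"gripper": -1,"x": -2.8,"y": 0,"z": 0.3,"ax": 0,"ay": 0,"az": -6.6},{"gripper": -1,"x": -2.8,"y": -0.3,"z": 0.3,"ax": 0,"ay": 0,"az": -6.6},{"gripper": -1,"x": -2.7,"y": -0.6,"z": 0.3,"ax": 0,"ay": 0,"az": -6.6},{"gripper": -1,"x": -2.6,"y": -0.9,"z": 0.3,"ax": 0,"ay": 0,"az": -6.6},{"gripper": -1,"x": -2.5,"y": -1.2,"z": 0.3,"ax": 0,"ay": 0,"az": -6.6}]'

```text
clock: 1.93
position: [390.1, -350.1, 201.4]
ee_rot: [-0.695, 0.719, -0.0, 0.0]
contact_force: [1.1, 0.1, 0.2]
gripper_width: 85.5
grasp_force: 0.0
```

send_rows --targets '[{"gripper": -1,"x": -2.4,"y": -1.5,"z": 0.3,"ax": 0,"ay": 0,"az": -6.6},{"gripper": -1,"x": 0,"y": 0,"z": 0,"ax": 0,"ay": 0,"az": 0}]'

```text
clock: 2.1
position: [407.2, -325.0, 198.0]
ee_rot: [0.736, -0.677, -0.0, -0.0]
contact_force: [-0.0, -0.9, -0.7]
gripper_width: 85.3
grasp_force: 0.0
```

```bash
python3 - <<'E'
from h import *
st(); im,d,m=snap('wrist','w2.png'); W=cloud(d,m); np.savez('w2.npz',im=im,W=W); print(np.round(m['cam_to_world'],3).tolist())
for t in('large_tin','small_tin','tray'): print(t,[(round(b['score'],2),np.round(b['rect']).tolist()) for b in arm.boxes_of('wrist',t)[:2]])
def top(c,r,z0,z1):
    k=(np.hypot(W[...,0]-c[0],W[...,1]-c[1])<r)&(W[...,2]>z0)&(W[...,2]<z1); p=W[k]
    if len(p)>5: print(c,len(p),np.median(p[:,2]),cv2.minEnclosingCircle(p[:,:2].astype(np.float32)),p[:,:2].min(0),p[:,:2].max(0))
top((405,-328),45,35,50); top((404,-171),45,32,50)
E
```

```text
{'clock': 2.1, 'position': [407.246, -325.011, 198.03], 'ee_rot': [0.736, -0.677, -0.0, -0.0], 'contact_force': [-0.017, -0.934, -0.748], 'gripper_width': 85.265, 'grasp_force': 0.0, 'joints': [-0.362, 0.237, -0.295, -0.001, -1.039, 0.446]}
[[-0.997, -0.077, -0.025, 414.545], [-0.081, 0.949, 0.304, -403.289], [0.001, 0.305, -0.952, 340.641], [0.0, 0.0, 0.0, 1.0]]
large_tin [(0.68, [276.0, 159.0, 79.0, 86.0])]
small_tin [(0.75, [276.0, 331.0, 58.0, 69.0])]
tray [(0.79, [75.0, 163.0, 117.0, 210.0])]
(405, -328) 5363 42.19846045553828 ((408.65673828125, -331.2463684082031), 32.35178756713867) [ 376.36129987 -363.44792414] [ 440.68228752 -299.40395694]
(404, -171) 2674 37.89570759732189 ((408.30712890625, -173.4674835205078), 28.42922592163086) [ 380.63099549 -201.66223157] [ 435.18247664 -145.60066111]
```

View pics/w2.png

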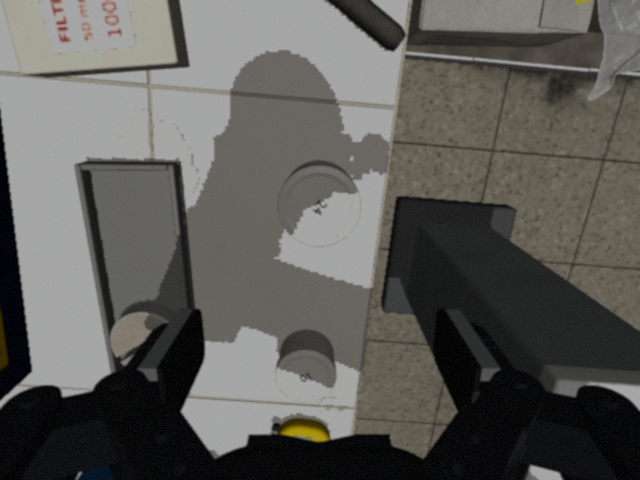

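The picture shows the large tin at (319,203), the small tin at (305,368), the tray from (80,163) down to (190,370), and the filter box at the top left.

```bash
python3 - <<'E'
from h import *
W=np.load('w2.npz')['W']
X,Y,Z=W[...,0],W[...,1],W[...,2]
k=(X>490)&(X<625)&(Y>-365)&(Y<-215)&(Z>14)&(Z<23); p=W[k]; print(len(p))
xy=p[:,:2].astype(np.float32); print(cv2.minAreaRect(xy))
# end wall and side walls: edges
hi=[];lo=[];rng=range(-330,-225,10)
for y in rng:
    q=p[(abs(p[:,1]-y)<5)]; 
    hi.append(np.percentile(q[:,0],98)); lo.append(np.percentile(q[:,0],2))
print(np.round(lo),np.round(hi)); print(np.polyfit(rng,lo,1),np.polyfit(rng,hi,1))
for x in range(520,600,10):
    q=p[abs(p[:,0]-x)<5]; print(x,np.round(np.percentile(q[:,1],2),1),end=' ')
print()
plan([408.5,-331.3,14],184.7)
E
```

```text
3125
((562.4151000976562, -281.11773681640625), (80.69194793701172, 134.89488220214844), 4.196927070617676)
[526. 525. 524. 524. 523. 522. 522. 521. 520. 519. 519.] [605. 605. 604. 603. 603. 602. 601. 600. 600. 599. 598.]
[-7.09263802e-02  5.02300421e+02] [-7.13265626e-02  5.81865407e+02]
520 -311.2 530 -350.2 540 -350.3 550 -349.5 560 -348.8 570 -348.1 580 -347.4 590 -346.5 
at [ 405.3 -328.2  198.5] yaw -175.74 turn 0.44 rows 5
{'x': 0.07, 'y': -0.06, 'z': 3.69, 'ax': -0.0, 'ay': -0.0, 'az': -0.09}
{'x': 0.07, 'y': -0.06, 'z': 3.69, 'ax': -0.0, 'ay': -0.0, 'az': -0.09}
{'x': 0.07, 'y': -0.06, 'z': 3.69, 'ax': -0.0, 'ay': -0.0, 'az': -0.09}
{'x': 0.07, 'y': -0.06, 'z': 3.69, 'ax': -0.0, 'ay': -0.0, 'az': -0.09}
{'x': 0.07, 'y': -0.06, 'z': 3.69, 'ax': -0.0, 'ay': -0.0, 'az': -0.09}
```

```bash
cat >> h.py <<'E'
def tin(W,c,r,z0,z1):
    k=(np.hypot(W[...,0]-c[0],W[...,1]-c[1])<r)&(W[...,2]>z0)&(W[...,2]<z1); p=W[k]
    print('tin',len(p),np.median(p[:,2]).round(1),((p[:,:2].min(0)+p[:,:2].max(0))/2).round(1),(p[:,:2].max(0)-p[:,:2].min(0)).round(1))
def tray(W):
    X,Y,Z=W[...,0],W[...,1],W[...,2]
    p=W[(X>490)&(X<625)&(Y>-365)&(Y<-215)&(Z>14)&(Z<23)]; rng=range(-330,-225,10); e=[]
    for y in rng:
        q=p[abs(p[:,1]-y)<5][:,0]; e.append((np.percentile(q,2)+np.percentile(q,98))/2)
    s,o=np.polyfit(rng,e,1); a=-math.atan(s) and math.atan(-s)
    u=np.array([-math.sin(a),math.cos(a)])  # tray y
    v=np.array([math.cos(a),math.sin(a)]); base=np.array([s*-280+o,-280])
    t=((p[:,:2]-base)@u); w=abs((p[:,:2]-base)@v)<30
    end=np.percentile(t[w],1); C=base+u*(end+101.5)
    print('tray',C.round(1),'deg',round(math.degrees(a),2),'end',(base+u*end).round(1)); return C,u
E
python3 - <<'E'
from h import *
s=st(); im,d,m=snap('wrist'); W=cloud(d,m); np.savez('w3.npz',im=im,W=W); s=st()
tin(W,(405,-328),45,35,50); tin(W,(404,-171),45,32,50); C,u=tray(W); print(C-63*u,C-0.5*u)
E
```

```text
{'clock': 2.3, 'position': [405.296, -328.196, 198.474], 'ee_rot': [0.733, -0.68, 0.0, 0.0], 'contact_force': [0.126, -0.743, -0.147], 'gripper_width': 85.511, 'grasp_force': 0.0, 'joints': [-0.369, 0.237, -0.294, 0.0, -1.04, 0.443]}
{'clock': 2.35, 'position': [405.109, -328.462, 198.465], 'ee_rot': [0.733, -0.681, 0.0, 0.0], 'contact_force': [-0.467, -0.196, 0.431], 'gripper_width': 85.215, 'grasp_force': 0.0, 'joints': [-0.37, 0.237, -0.294, 0.0, -1.04, 0.443]}
tin 5323 42.2 [ 408.3 -331.4] [63.8 64.2]
tin 2662 37.9 [ 407.8 -174. ] [54.8 55.5]
tray [ 559.6 -247.1] deg 4.17 end [ 567.  -348.3]
[ 564.1614721  -309.91605014] [ 559.62003298 -247.58126586]
```

send_rows --targets '[{"gripper": -1,"x": 0.15,"y": -0.2,"z": 4.0,"ax": 0,"ay": 0,"az": 0},{"gripper": -1,"x": 0,"y": 0,"z": 4.0,"ax": 0,"ay": 0,"az": 0},{"gripper": -1,"x": 0,"y": 0,"z": 4.0,"ax": 0,"ay": 0,"az": 0},{"gripper": -1,"x": 0,"y": 0,"z": 4.0,"ax": 0,"ay": 0,"az": 0},{"gripper": -1,"x": 0,"y": 0,"z": 2.4,"ax": 0,"ay": 0,"az": 0}]'

```text
clock: 2.77
position: [404.9, -329.3, 10.8]
ee_rot: [0.732, -0.681, -0.002, 0.001]
contact_force: [0.4, -0.5, 0.1]
gripper_width: 85.6
grasp_force: 0.0
```

send_rows --targets '[{"gripper": -0.5,"x": 0,"y": 0,"z": 0,"ax": 0,"ay": 0,"az": 0},{"gripper": 1,"x": 0,"y": 0,"z": 0,"ax": 0,"ay": 0,"az": 0},{"gripper": 1,"x": 0,"y": 0,"z": 0,"ax": 0,"ay": 0,"az": 0},{"gripper": 1,"x": 0,"y": 0,"z": 0,"ax": 0,"ay": 0,"az": 0},{"gripper": 1,"x": 0,"y": 0,"z": 0,"ax": 0,"ay": 0,"az": 0}]'

```text
clock: 3.18
position: [408.7, -329.9, 16.2]
ee_rot: [0.733, -0.68, 0.002, -0.001]
contact_force: [0.2, -0.1, -1.4]
gripper_width: 59.7
grasp_force: 64.6
```

```bash
python3 - <<'E'
from h import *
s=st(); im,d,m=snap('wrist','w4.png'); W=cloud(d,m); np.savez('w4.npz',im=im,W=W)
tin(W,(407,-330),45,36,46)
E
```

```text
{'clock': 3.183, 'position': [408.667, -329.888, 16.174], 'ee_rot': [0.733, -0.68, 0.002, -0.001], 'contact_force': [0.214, -0.148, -1.361], 'gripper_width': 59.67, 'grasp_force': 64.619, 'joints': [-0.37, 0.479, -0.491, 0.0, -0.597, 0.445]}
tin 26621 43.4 [ 409.  -330.9] [85.5 64.8]
```

View pics/w4.png

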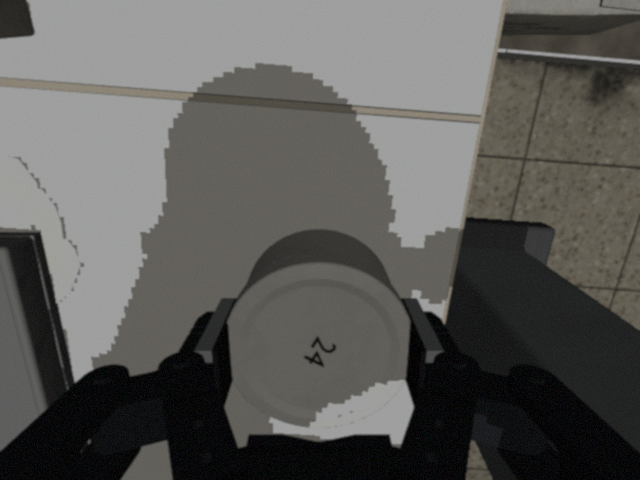

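The picture shows the large tin held centrally at (320,345), with both pads on its upper body.

send_rows --targets '[{"gripper": 1,"x": 0,"y": 0,"z": -3.0,"ax": 0,"ay": 0,"az": 0},{"gripper": 1,"x": 0,"y": 0,"z": -3.0,"ax": 0,"ay": 0,"az": 0},{"gripper": 1,"x": 0,"y": 0,"z": 0,"ax": 0,"ay": 0,"az": 0}]'

```text
clock: 3.48
position: [411.5, -331.3, 80.6]
ee_rot: [0.734, -0.679, 0.006, -0.002]
contact_force: [2.1, 0.3, -1.4]
gripper_width: 59.3
grasp_force: 65.9
```

```bash
python3 - <<'E'
from h import *
s=st(); plan([564.2,-308.6,74],184.17,step=25)
E
```

```text
{'clock': 3.483, 'position': [411.484, -331.252, 80.624], 'ee_rot': [0.734, -0.679, 0.006, -0.002], 'contact_force': [2.108, 0.257, -1.371], 'gripper_width': 59.267, 'grasp_force': 65.89, 'joints': [-0.37, 0.381, -0.434, 0.002, -0.743, 0.445]}
at [ 411.5 -331.3   80.6] yaw -175.59 turn -0.24 rows 7
{'x': -0.16, 'y': -2.2, 'z': 0.12, 'ax': -0.09, 'ay': -0.06, 'az': 0.03}
{'x': -0.16, 'y': -2.2, 'z': 0.11, 'ax': -0.09, 'ay': -0.06, 'az': 0.03}
{'x': -0.16, 'y': -2.2, 'z': 0.11, 'ax': -0.09, 'ay': -0.06, 'az': 0.03}
{'x': -0.16, 'y': -2.2, 'z': 0.11, 'ax': -0.09, 'ay': -0.06, 'az': 0.03}
{'x': -0.16, 'y': -2.2, 'z': 0.1, 'ax': -0.09, 'ay': -0.06, 'az': 0.03}
{'x': -0.16, 'y': -2.2, 'z': 0.1, 'ax': -0.09, 'ay': -0.06, 'az': 0.03}
{'x': -0.16, 'y': -2.2, 'z': 0.1, 'ax': -0.09, 'ay': -0.06, 'az': 0.03}
```

send_rows --targets '[{"gripper": 1,"x": -0.2,"y": -2.2,"z": 0,"ax": 0,"ay": 0,"az": 0},{"gripper": 1,"x": -0.2,"y": -3.0,"z": 0,"ax": 0,"ay": 0,"az": 0},{"gripper": 1,"x": -0.2,"y": -3.3,"z": 0,"ax": 0,"ay": 0,"az": 0},{"gripper": 1,"x": -0.2,"y": -3.0,"z": 0,"ax": 0,"ay": 0,"az": 0},{"gripper": 1,"x": -0.1,"y": -2.3,"z": 0,"ax": 0,"ay": 0,"az": 0}]'

```text
clock: 3.9
position: [547.1, -309.5, 75.2]
ee_rot: [0.733, -0.68, 0.001, -0.001]
contact_force: [-0.5, -1.1, -0.5]
gripper_width: 59.5
grasp_force: 65.8
```

send_rows --targets '[{"gripper": 1,"x": -0.1,"y": -1.5,"z": 0,"ax": 0,"ay": 0,"az": 0},{"gripper": 1,"x": 0,"y": -0.5,"z": 0,"ax": 0,"ay": 0,"az": 0},{"gripper": 1,"x": 0,"y": 0,"z": 0,"ax": 0,"ay": 0,"az": 0},{"gripper": 1,"x": 0,"y": 0,"z": 0,"ax": 0,"ay": 0,"az": 0},{"gripper": 1,"x": 0,"y": 0,"z": 0,"ax": 0,"ay": 0,"az": 0}]'

```text
clock: 4.32
position: [562.9, -307.5, 74.4]
ee_rot: [0.733, -0.68, -0.0, 0.0]
contact_force: [-0.4, 1.1, -1.0]
gripper_width: 59.7
grasp_force: 65.8
```

```bash
python3 - <<'E'
from h import *
s=st(); plan([564.2,-308.6,74],184.17,step=25)
im,d,m=snap('wrist','w5.png'); W=cloud(d,m); np.savez('w5.npz',im=im,W=W)
p=s['position'];tin(W,p,45,96,110); tray(W)
E
```

```text
{'clock': 4.317, 'position': [562.923, -307.491, 74.357], 'ee_rot': [0.733, -0.68, -0.0, 0.0], 'contact_force': [-0.357, 1.073, -1.0], 'gripper_width': 59.746, 'grasp_force': 65.786, 'joints': [-0.248, 0.553, -0.139, -0.0, -0.88, 0.323]}
at [ 562.9 -307.5   74.4] yaw -175.75 turn -0.08 rows 1
{'x': 0.12, 'y': -0.12, 'z': 0.04, 'ax': 0.05, 'ay': 0.03, 'az': 0.08}
tin 27470 101.6 [ 564.2 -308.7] [87.1 64.8]Traceback (most recent call last):
  File "<stdin>", line 4, in <module>
  File "h.py", line 38, in tray
    q=p[abs(p[:,1]-y)<5][:,0]; e.append((np.percentile(q,2)+np.percentile(q,98))/2)
                                         ~~~~~~~~~~~~~^^^^^
    return _quantile_unchecked(
        a, q, axis, out, overwrite_input, method, keepdims, weights)
    return _ureduce(a,
                    func=_quantile_ureduce_func,
    ...<5 lines>...
                    overwrite_input=overwrite_input,
                    method=method)
    r = func(a, **kwargs)
    result = _quantile(arr,
                       quantiles=q,
    ...<2 lines>...
                       out=out,
                       weights=wgt)
    slices_having_nans = np.isnan(arr[-1, ...])
                                  ~~~^^^^^^^^^
IndexError: index -1 is out of bounds for axis 0 with size 0
```

View pics/w5.png

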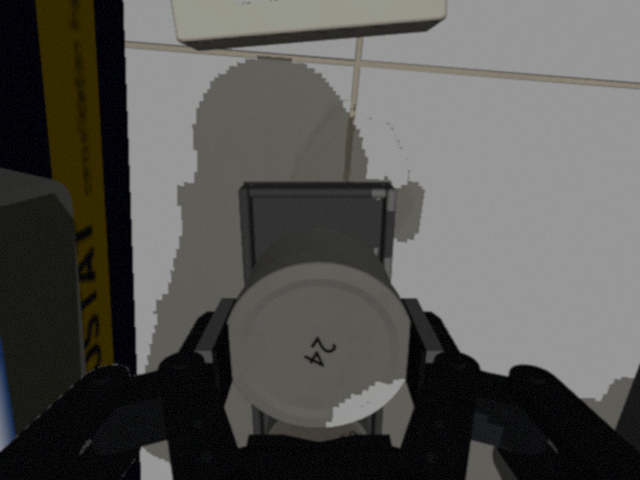

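The picture shows the tin over the tray, with the tray's side walls at about u=247 and u=388 and its end wall at v=187. I'll check the centring.

```bash
python3 - <<'E'
from h import *
W=np.load('w5.npz')['W']; X,Y,Z=W[...,0],W[...,1],W[...,2]
p=W[(X>490)&(X<640)&(Y>-365)&(Y<-320)&(Z>14)&(Z<26)]; print(len(p))
for y in range(-344,-322,4):
    q=p[abs(p[:,1]-y)<2.5][:,0]
    if len(q)>3: print(y,len(q),q.min().round(1),q.max().round(1),((q.min()+q.max())/2).round(1))
for x in range(540,600,10):
    q=p[abs(p[:,0]-x)<3][:,1]; print(x,np.percentile(q,[1,5]).round(1))
E
```

```text
2716
-344 1125 527.1 607.2 567.2
-340 324 527.1 607.2 567.2
-336 207 526.5 606.7 566.6
-332 200 526.1 606.8 566.5
-328 203 525.9 606.0 565.9
-324 200 525.7 606.0 565.8
540 [-349.9 -349.8]
550 [-349.2 -349.1]
560 [-348.5 -348.4]
570 [-347.8 -347.6]
580 [-347.  -346.9]
590 [-346.4 -346.1]
```

send_rows --targets '[{"gripper": 1,"x": 0.12,"y": -0.05,"z": 2.0,"ax": 0,"ay": 0,"az": 0},{"gripper": 1,"x": 0,"y": 0,"z": 2.0,"ax": 0,"ay": 0,"az": 0},{"gripper": 1,"x": 0,"y": 0,"z": 1.0,"ax": 0,"ay": 0,"az": 0},{"gripper": 1,"x": 0,"y": 0,"z": 0.3,"ax": 0,"ay": 0,"az": 0},{"gripper": 1,"x": 0,"y": 0,"z": 0.1,"ax": 0,"ay": 0,"az": 0}]'

```text
clock: 4.78
position: [564.1, -308.7, 20.3]
ee_rot: [0.733, -0.68, -0.0, 0.0]
contact_force: [0.6, -0.1, -1.2]
gripper_width: 59.6
grasp_force: 65.8
```

send_rows --targets '[{"gripper": 1,"x": 0,"y": 0,"z": 0,"ax": 0,"ay": 0,"az": 0},{"gripper": 1,"x": 0,"y": 0,"z": 0,"ax": 0,"ay": 0,"az": 0}]'

```text
clock: 4.95
position: [565.6, -308.9, 21.2]
ee_rot: [0.733, -0.68, 0.001, -0.0]
contact_force: [0.2, -0.4, -0.5]
gripper_width: 59.2
grasp_force: 65.8
```

send_rows --targets '[{"gripper": 1,"x": 0,"y": 0,"z": 0.1,"ax": 0,"ay": 0,"az": 0},{"gripper": 1,"x": 0,"y": 0,"z": 0,"ax": 0,"ay": 0,"az": 0},{"gripper": 1,"x": 0,"y": 0,"z": 0,"ax": 0,"ay": 0,"az": 0}]'

```text
clock: 5.2
position: [565.6, -308.8, 20.0]
ee_rot: [0.733, -0.68, 0.001, -0.0]
contact_force: [0.6, -0.1, -0.1]
gripper_width: 59.7
grasp_force: 65.9
```

send_rows --targets '[{"gripper": -1,"x": 0,"y": 0,"z": 0,"ax": 0,"ay": 0,"az": 0},{"gripper": -1,"x": 0,"y": 0,"z": 0,"ax": 0,"ay": 0,"az": 0},{"gripper": -1,"x": 0,"y": 0,"z": 0,"ax": 0,"ay": 0,"az": 0},{"gripper": -1,"x": 0,"y": 0,"z": -1.0,"ax": 0,"ay": 0,"az": 0},{"gripper": -1,"x": 0,"y": 0,"z": -3.0,"ax": 0,"ay": 0,"az": 0}]'

```text
clock: 5.62
position: [559.7, -307.0, 54.4]
ee_rot: [0.732, -0.681, -0.007, 0.003]
contact_force: [-0.6, -0.2, -0.7]
gripper_width: 85.4
grasp_force: 0.0
```

send_rows --targets '[{"gripper": -1,"x": 0,"y": 0,"z": -4.0,"ax": 0,"ay": 0,"az": 0},{"gripper": -1,"x": 0,"y": 0,"z": -3.0,"ax": 0,"ay": 0,"az": 0},{"gripper": -1,"x": -1,"y": 2,"z": -1.0,"ax": 0,"ay": 0,"az": 0},{"gripper": -1,"x": -2,"y": 3.0,"z": 0,"ax": 0,"ay": 0,"az": 0},{"gripper": -1,"x": -2,"y": 3.0,"z": 0,"ax": 0,"ay": 0,"az": 0}]'

```text
clock: 6.03
position: [482.3, -264.9, 141.5]
ee_rot: [0.733, -0.68, 0.003, -0.001]
contact_force: [-0.6, 0.6, 0.1]
gripper_width: 85.2
grasp_force: 0.0
```

send_rows --targets '[{"gripper": -1,"x": -2,"y": 3,"z": 0,"ax": 0,"ay": 0,"az": 0},{"gripper": -1,"x": -2,"y": 2.6,"z": 0,"ax": 0,"ay": 0,"az": 0},{"gripper": -1,"x": -1,"y": 1.0,"z": 0,"ax": 0,"ay": 0,"az": 0},{"gripper": -1,"x": 0,"y": 0,"z": 0,"ax": 0,"ay": 0,"az": 0},{"gripper": -1,"x": 0,"y": 0,"z": 0,"ax": 0,"ay": 0,"az": 0}]'

```text
clock: 6.45
position: [412.9, -219.9, 141.0]
ee_rot: [0.734, -0.679, 0.002, -0.001]
contact_force: [0.7, 0.1, 0.1]
gripper_width: 85.4
grasp_force: 0.0
```

```bash
python3 - <<'E'
from h import *
s=st(); im,d,m=snap('wrist','w6.png'); W=cloud(d,m); np.savez('w6.npz',im=im,W=W)
tin(W,(408,-174),45,34,46); tin(W,(565,-310),45,43,56); 
p=W[(np.hypot(W[...,0]-555,W[...,1]+184)<55)&(W[...,2]>21.5)&(W[...,2]<30)]; print(len(p),p.min(0),p.max(0))
try: tray(W)
except Exception as e: print(e)
plan([408,-172,200],184.17)
E
```

```text
{'clock': 6.45, 'position': [412.88, -219.867, 141.015], 'ee_rot': [0.734, -0.679, 0.002, -0.001], 'contact_force': [0.709, 0.053, 0.118], 'gripper_width': 85.372, 'grasp_force': 0.0, 'joints': [-0.14, 0.21, -0.498, 0.001, -0.858, 0.216]}
tin 4744 38.2 [ 407.6 -173.6] [54.9 56.2]
tin 11747 47.2 [ 565.5 -310. ] [64.4 64. ]
6222 [ 514.90235392 -224.20356096   21.50087112] [ 594.01281242 -149.06669714   26.19134427]
tray [ 557.9 -251.3] deg -19.6 end [ 523.8 -346.9]
at [ 413.5 -220.2  140.7] yaw -175.64 turn -0.19 rows 2
{'x': -2.42, 'y': 0.08, 'z': -2.97, 'ax': -0.11, 'ay': -0.04, 'az': 0.1}
{'x': -2.42, 'y': 0.09, 'z': -2.97, 'ax': -0.11, 'ay': -0.04, 'az': 0.1}
```

View pics/w6.png

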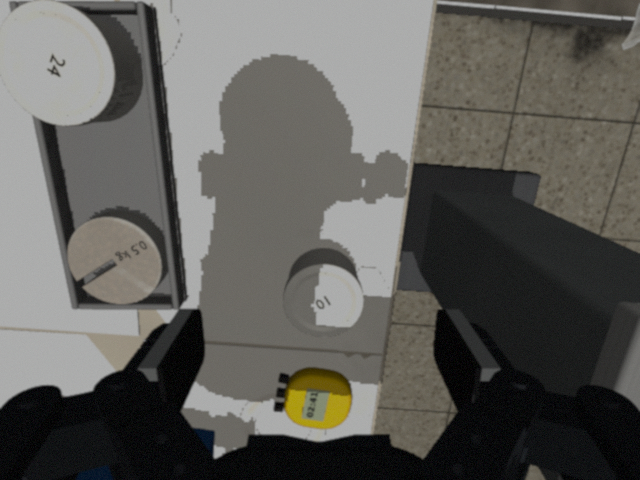

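The picture shows the large tin flat in the tray's far end at (57,65), the weight at (115,260) and the small tin at (323,298). The stopwatch at (318,398) is clear of the fingers.

send_rows --targets '[{"gripper": -1,"x": -1.5,"y": 0.1,"z": 1,"ax": 0,"ay": 0,"az": 0},{"gripper": -1,"x": -2,"y": 0.15,"z": 2,"ax": 0,"ay": 0,"az": 0},{"gripper": -1,"x": -1.3,"y": 0.1,"z": 2,"ax": 0,"ay": 0,"az": 0},{"gripper": -1,"x": 0,"y": 0,"z": 1,"ax": 0,"ay": 0,"az": 0},{"gripper": -1,"x": 0,"y": 0,"z": 0,"ax": 0,"ay": 0,"az": 0}]'

```text
clock: 6.92
position: [404.7, -172.0, 77.5]
ee_rot: [0.733, -0.68, -0.001, 0.001]
contact_force: [-0.6, 0.1, 0.1]
gripper_width: 85.4
grasp_force: 0.0
```

```bash
python3 - <<'E'
from h import *
plan([406.5,-172.5,14],184.17)
z=np.load('w6.npz'); W=z['W']; im=z['im']
k=(np.hypot(W[...,0]-555,W[...,1]+184)<60)&(W[...,2]>22.3)&(W[...,2]<30)
k=cv2.morphologyEx(k.astype(np.uint8),cv2.MORPH_OPEN,np.ones((9,9)))>0
p=W[k]; print(len(p),((p.min(0)+p.max(0))/2).round(1),(p.max(0)-p.min(0)).round(1))
E
```

```text
at [ 404.7 -172.    77.5] yaw -175.66 turn -0.17 rows 2
{'x': 0.03, 'y': -0.1, 'z': 3.17, 'ax': 0.11, 'ay': 0.01, 'az': 0.09}
{'x': 0.03, 'y': -0.09, 'z': 3.17, 'ax': 0.11, 'ay': 0.01, 'az': 0.09}
4725 [ 555.1 -185.4   24.2] [65.4 65.6  3.9]
```

send_rows --targets '[{"gripper": -1,"x": 0,"y": -0.1,"z": 3,"ax": 0,"ay": 0,"az": 0.1},{"gripper": -1,"x": 0,"y": 0,"z": 2.5,"ax": 0,"ay": 0,"az": 0},{"gripper": -1,"x": 0,"y": 0,"z": 0.9,"ax": 0,"ay": 0,"az": 0},{"gripper": -0.5,"x": 0,"y": 0,"z": 0,"ax": 0,"ay": 0,"az": 0},{"gripper": 1,"x": 0,"y": 0,"z": 0,"ax": 0,"ay": 0,"az": 0}]'

```text
clock: 7.33
position: [407.2, -172.7, 15.5]
ee_rot: [0.733, -0.681, 0.0, -0.0]
contact_force: [-0.6, -0.3, 0.4]
gripper_width: 63.7
grasp_force: 0.0
```

send_rows --targets '[{"gripper": 1,"x": 0,"y": 0,"z": 0,"ax": 0,"ay": 0,"az": 0},{"gripper": 1,"x": 0,"y": 0,"z": 0,"ax": 0,"ay": 0,"az": 0},{"gripper": 1,"x": 0,"y": 0,"z": 0,"ax": 0,"ay": 0,"az": 0},{"gripper": 1,"x": 0,"y": 0,"z": 0,"ax": 0,"ay": 0,"az": 0},{"gripper": 1,"x": 0,"y": 0,"z": 0,"ax": 0,"ay": 0,"az": 0}]'

```text
clock: 7.75
position: [407.6, -172.5, 16.8]
ee_rot: [0.733, -0.68, 0.002, -0.001]
contact_force: [0.4, -1.0, 7.3]
gripper_width: 50.1
grasp_force: 62.9
```

send_rows --targets '[{"gripper": 1,"x": 0,"y": 0,"z": -2.0,"ax": 0,"ay": 0,"az": 0},{"gripper": 1,"x": 0,"y": 0,"z": -3.0,"ax": 0,"ay": 0,"az": 0},{"gripper": 1,"x": 0,"y": 0,"z": -2.0,"ax": 0,"ay": 0,"az": 0},{"gripper": 1,"x": 0,"y": 0,"z": 0,"ax": 0,"ay": 0,"az": 0},{"gripper": 1,"x": 0,"y": 0,"z": 0,"ax": 0,"ay": 0,"az": 0}]'

```text
clock: 8.17
position: [406.3, -172.0, 86.5]
ee_rot: [0.732, -0.681, 0.001, -0.001]
contact_force: [0.4, 0.1, -1.8]
gripper_width: 50.2
grasp_force: 62.8
```

```bash
python3 - <<'E'
from h import *
s=st(); p=s['position']
im,d,m=snap('wrist'); W=cloud(d,m); np.savez('w7.npz',im=im,W=W); tin(W,p,40,p[2]+17,p[2]+30)
print(np.nanpercentile(W[200:400,200:440,2],[50,90,99]))
plan([558.5,-247.2,84],184.17,step=30)
E
```

```text
{'clock': 8.167, 'position': [406.311, -172.04, 86.513], 'ee_rot': [0.732, -0.681, 0.001, -0.001], 'contact_force': [0.415, 0.08, -1.758], 'gripper_width': 50.248, 'grasp_force': 62.824, 'joints': [-0.03, 0.25, -0.625, -0.001, -0.693, 0.104]}
tin 18914 107.9 [ 407.4 -172.1] [77.3 57.1]
[105.69030448 121.82308316 154.14230361]
at [ 405.3 -171.9   85.4] yaw -175.83 turn -0.0 rows 6
{'x': 1.44, 'y': -2.45, 'z': 0.02, 'ax': -0.01, 'ay': 0.0, 'az': 0.0}
{'x': 1.44, 'y': -2.45, 'z': 0.02, 'ax': -0.01, 'ay': 0.0, 'az': 0.0}
{'x': 1.44, 'y': -2.45, 'z': 0.02, 'ax': -0.01, 'ay': 0.0, 'az': 0.0}
{'x': 1.44, 'y': -2.45, 'z': 0.02, 'ax': -0.01, 'ay': 0.0, 'az': 0.0}
{'x': 1.44, 'y': -2.45, 'z': 0.02, 'ax': -0.01, 'ay': 0.0, 'az': 0.0}
{'x': 1.44, 'y': -2.45, 'z': 0.02, 'ax': -0.01, 'ay': 0.0, 'az': 0.0}
```

send_rows --targets '[{"gripper": 1,"x": 1.2,"y": -2.0,"z": 0,"ax": 0,"ay": 0,"az": 0},{"gripper": 1,"x": 1.8,"y": -3.0,"z": 0,"ax": 0,"ay": 0,"az": 0},{"gripper": 1,"x": 2.0,"y": -3.3,"z": 0,"ax": 0,"ay": 0,"az": 0},{"gripper": 1,"x": 1.6,"y": -2.8,"z": 0,"ax": 0,"ay": 0,"az": 0},{"gripper": 1,"x": 1.2,"y": -2.2,"z": 0,"ax": 0,"ay": 0,"az": 0}]'

```text
clock: 8.63
position: [545.3, -241.2, 83.2]
ee_rot: [0.732, -0.681, -0.001, 0.001]
contact_force: [-0.1, -0.8, -1.0]
gripper_width: 50.5
grasp_force: 62.8
```

send_rows --targets '[{"gripper": 1,"x": 0.6,"y": -1.0,"z": 0,"ax": 0,"ay": 0,"az": 0},{"gripper": 1,"x": 0.2,"y": -0.4,"z": 0,"ax": 0,"ay": 0,"az": 0},{"gripper": 1,"x": 0,"y": 0,"z": 0,"ax": 0,"ay": 0,"az": 0},{"gripper": 1,"x": 0,"y": 0,"z": 0,"ax": 0,"ay": 0,"az": 0},{"gripper": 1,"x": 0,"y": 0,"z": 0,"ax": 0,"ay": 0,"az": 0}]'

```text
clock: 9.05
position: [557.2, -246.6, 84.7]
ee_rot: [0.733, -0.681, -0.001, 0.0]
contact_force: [-1.0, 0.5, -1.0]
gripper_width: 50.3
grasp_force: 62.8
```

```bash
python3 - <<'E'
from h import *
s=st(); p=s['position']
im,d,m=snap('wrist','w8.png'); W=cloud(d,m); np.savez('w8.npz',im=im,W=W); tin(W,p,40,p[2]+17,p[2]+26); tin(W,(565.5,-310),45,43,52)
X,Y,Z=W[...,0],W[...,1],W[...,2]
p=W[(X>490)&(X<640)&(Y>-355)&(Y<-250)&(Z>14)&(Z<24)]
for y in range(-344,-255,8):
    q=p[abs(p[:,1]-y)<2.5][:,0]
    if len(q)>3: print(y,len(q),q.min().round(1),q.max().round(1),((q.min()+q.max())/2).round(1))
plan([558.5,-247.2,84],184.17,step=30)
E
```

```text
{'clock': 9.05, 'position': [557.163, -246.564, 84.691], 'ee_rot': [0.733, -0.681, -0.001, 0.0], 'contact_force': [-1.029, 0.471, -1.026], 'gripper_width': 50.326, 'grasp_force': 62.803, 'joints': [-0.151, 0.496, -0.214, -0.0, -0.863, 0.225]}
tin 18125 106.0 [ 558.5 -247.1] [76.9 55.9]
tin 16832 47.3 [ 566.3 -309.8] [64.3 64. ]
-344 1263 527.1 606.8 567.0
-336 253 526.5 606.8 566.6
-328 244 525.8 606.2 566.0
-320 189 525.1 605.6 565.4
-312 128 524.7 605.0 564.9
-304 117 524.2 604.6 564.4
-296 137 523.6 603.9 563.8
-288 184 523.1 603.3 563.2
-280 192 522.5 603.0 562.7
-272 188 522.0 602.1 562.1
-264 192 521.0 601.5 561.2
-256 182 520.6 601.0 560.8
at [ 557.4 -246.6   85.1] yaw -175.78 turn -0.05 rows 1
{'x': 0.07, 'y': -0.1, 'z': 0.11, 'ax': 0.07, 'ay': 0.03, 'az': 0.05}
```

View pics/w8.png

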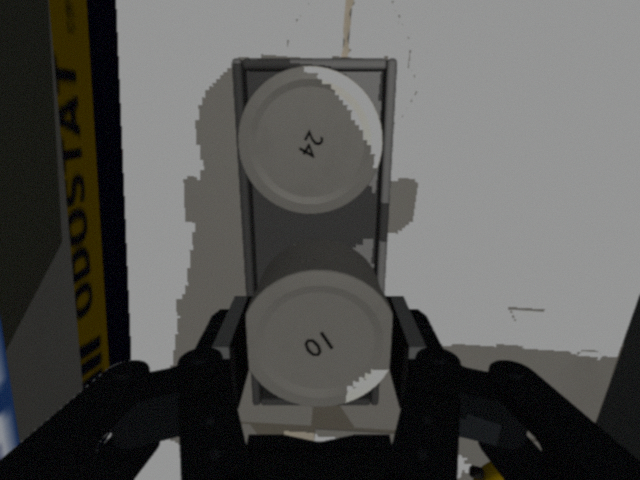

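The picture shows the large tin in the tray at (312,138) and the small tin held above the gap at (318,340).

send_rows --targets '[{"gripper": 1,"x": 0.12,"y": -0.17,"z": 2.0,"ax": 0,"ay": 0,"az": 0},{"gripper": 1,"x": 0,"y": 0,"z": 2.0,"ax": 0,"ay": 0,"az": 0},{"gripper": 1,"x": 0,"y": 0,"z": 1.3,"ax": 0,"ay": 0,"az": 0},{"gripper": 1,"x": 0,"y": 0,"z": 0.6,"ax": 0,"ay": 0,"az": 0},{"gripper": 1,"x": 0,"y": 0,"z": 0.3,"ax": 0,"ay": 0,"az": 0}]'

```text
clock: 9.52
position: [559.4, -247.8, 22.6]
ee_rot: [0.733, -0.681, -0.001, 0.0]
contact_force: [-0.1, 0.1, -0.2]
gripper_width: 50.2
grasp_force: 62.8
```

send_rows --targets '[{"gripper": 1,"x": 0,"y": 0,"z": 0.1,"ax": 0,"ay": 0,"az": 0},{"gripper": 1,"x": 0,"y": 0,"z": 0,"ax": 0,"ay": 0,"az": 0},{"gripper": 1,"x": 0,"y": 0,"z": 0,"ax": 0,"ay": 0,"az": 0}]'

```text
clock: 9.77
position: [561.1, -248.3, 23.4]
ee_rot: [0.733, -0.681, 0.001, -0.0]
contact_force: [0.1, 0.4, -1.3]
gripper_width: 50.4
grasp_force: 62.8
```

send_rows --targets '[{"gripper": 1,"x": 0,"y": 0,"z": 0.15,"ax": 0,"ay": 0,"az": 0},{"gripper": 1,"x": 0,"y": 0,"z": 0,"ax": 0,"ay": 0,"az": 0},{"gripper": 1,"x": 0,"y": 0,"z": 0,"ax": 0,"ay": 0,"az": 0}]'

```text
clock: 10.02
position: [561.2, -248.4, 21.9]
ee_rot: [0.733, -0.681, 0.001, -0.001]
contact_force: [-0.4, 0.9, 3.9]
gripper_width: 50.3
grasp_force: 63.2
```

send_rows --targets '[{"gripper": -1,"x": 0,"y": 0,"z": 0,"ax": 0,"ay": 0,"az": 0},{"gripper": -1,"x": 0,"y": 0,"z": 0,"ax": 0,"ay": 0,"az": 0},{"gripper": -1,"x": 0,"y": 0,"z": 0,"ax": 0,"ay": 0,"az": 0},{"gripper": -1,"x": 0,"y": 0,"z": -1.0,"ax": 0,"ay": 0,"az": 0},{"gripper": -1,"x": 0,"y": 0,"z": -3.0,"ax": 0,"ay": 0,"az": 0}]'

```text
clock: 10.43
position: [557.0, -247.4, 57.1]
ee_rot: [0.732, -0.681, -0.005, 0.002]
contact_force: [-0.2, -0.7, 0.1]
gripper_width: 85.3
grasp_force: 0.0
```

send_rows --targets '[{"gripper": -1,"x": 0,"y": 0,"z": -4.0,"ax": 0,"ay": 0,"az": 0},{"gripper": -1,"x": 0,"y": 0,"z": -4.0,"ax": 0,"ay": 0,"az": 0},{"gripper": -1,"x": -1,"y": 0,"z": -4.0,"ax": 0,"ay": 0,"az": 0},{"gripper": -1,"x": -2,"y": 0,"z": -2,"ax": 0,"ay": 0,"az": 0},{"gripper": -1,"x": -2,"y": 0,"z": 0,"ax": 0,"ay": 0,"az": 0}]'

```text
clock: 10.85
position: [559.7, -199.1, 208.2]
ee_rot: [0.732, -0.681, 0.006, -0.003]
contact_force: [0.8, 0.3, -0.2]
gripper_width: 85.3
grasp_force: 0.0
```

send_rows --targets '[{"gripper": -1,"x": 0,"y": 0,"z": 0,"ax": 0,"ay": 0,"az": 0},{"gripper": -1,"x": 0,"y": 0,"z": 0,"ax": 0,"ay": 0,"az": 0}]'

```text
clock: 11.02
position: [556.6, -197.6, 201.8]
ee_rot: [0.733, -0.68, 0.0, -0.0]
contact_force: [-0.7, -0.3, -0.3]
gripper_width: 85.0
grasp_force: 0.0
```

```bash
python3 - <<'E'
from h import *
s=st(); im,d,m=snap('wrist','w9.png'); W=cloud(d,m); np.savez('w9.npz',im=im,W=W)
tin(W,(559,-248),31,38,52); tin(W,(565.5,-310),45,43,56)
k=(np.hypot(W[...,0]-555,W[...,1]+185)<60)&(W[...,2]>22.3)&(W[...,2]<30)
k=cv2.morphologyEx(k.astype(np.uint8),cv2.MORPH_OPEN,np.ones((9,9)))>0
p=W[k]; print(len(p),((p.min(0)+p.max(0))/2).round(1),(p.max(0)-p.min(0)).round(1))
# flatness of tins
for c,r,h in(((559,-248),22,35),((565.5,-310),25,42),((555,-185),25,20)):
    q=W[(np.hypot(W[...,0]-c[0],W[...,1]-c[1])<r)&(W[...,2]>h)]
    A=np.c_[q[:,:2]-c,np.ones(len(q))]; print(np.linalg.lstsq(A,q[:,2],rcond=None)[0].round(3))
# handle from top/side clouds
for n in('top','side'):
    z=np.load(n+'0.npz'); im,W=z['im'].astype(int),z['W']
    k=(im[...,0]>120)&(im[...,1]<70)&(im[...,2]<70)&(W[...,1]>0)&(W[...,1]<200)&(W[...,0]<520)&(W[...,0]>430)
    p=W[k]; print(n,len(p),np.nanmedian(p,0),np.nanmin(p,0),np.nanmax(p,0))
    k=(im[...,2]>100)&(im[...,0]<70)&(W[...,2]>132)&(W[...,2]<150); p=W[k]
    print(len(p),cv2.minAreaRect(p[:,:2].astype(np.float32)))
E
```

```text
{'clock': 11.017, 'position': [556.579, -197.646, 201.756], 'ee_rot': [0.733, -0.68, 0.0, -0.0], 'contact_force': [-0.658, -0.281, -0.294], 'gripper_width': 85.009, 'grasp_force': 0.0, 'joints': [-0.067, 0.348, -0.125, -0.0, -1.097, 0.142]}
tin 4421 43.3 [ 562.  -250.1] [54.8 57. ]
tin 7892 47.3 [ 566.4 -303.6] [64.3 76.7]
3661 [ 555.3 -185.3   24.5] [64.4 64.5  4.3]
[-1.4000e-02  2.0000e-03  4.3176e+01]
[-3.0000e-03 -1.0000e-03  4.7163e+01]
[ 0.45  -7.131 68.925]
top 21 [472.36216211  95.2572008  198.98266902] [465.71943516  89.0175378   22.67437983] [503.84736493 110.07513652 204.46123439]
3700 ((497.5321044921875, -200.5455322265625), (1052.11865234375, 352.82208251953125), 67.84525299072266)
side 7 [471.42888711  91.46756291 198.9055949 ] [466.19606678  84.45724096 197.93122009] [475.39085921  97.85143674 200.73329387]
1577 ((564.5889892578125, -23.65869140625), (619.6812744140625, 145.04139709472656), 89.81029510498047)
```

The tins sit flat. The handle top is at about (472, 95, 200), so I'll go near it and measure.

```bash
python3 - <<'E'
from h import *
z=np.load('top0.npz'); im,W=z['im'].astype(int),z['W']
k=(W[...,0]>470)&(W[...,0]<690)&(W[...,1]>-60)&(W[...,1]<330)&(W[...,2]>132)&(W[...,2]<150)&(im[...,2]>im[...,0]+40)
print(k.sum(),cv2.minAreaRect(W[k][:,:2].astype(np.float32)))
plan([472,20,245],177,step=40)
E
```

```text
3899 ((582.2124633789062, 139.3406982421875), (325.28253173828125, 173.508056640625), 87.06128692626953)
at [ 556.4 -198.2  201. ] yaw -175.76 turn -7.24 rows 6
{'x': -3.73, 'y': 1.13, 'z': -0.73, 'ax': 0.0, 'ay': 0.0, 'az': 1.21}
{'x': -3.71, 'y': 1.21, 'z': -0.73, 'ax': 0.0, 'ay': 0.0, 'az': 1.21}
{'x': -3.68, 'y': 1.29, 'z': -0.73, 'ax': 0.0, 'ay': 0.0, 'az': 1.21}
{'x': -3.65, 'y': 1.37, 'z': -0.73, 'ax': 0.0, 'ay': 0.0, 'az': 1.21}
{'x': -3.62, 'y': 1.44, 'z': -0.73, 'ax': 0.0, 'ay': 0.0, 'az': 1.21}
{'x': -3.59, 'y': 1.52, 'z': -0.73, 'ax': 0.0, 'ay': 0.0, 'az': 1.21}
```

send_rows --targets '[{"gripper": -1,"x": -2.5,"y": 0.8,"z": -0.7,"ax": 0,"ay": 0,"az": 1.2},{"gripper": -1,"x": -3.6,"y": 1.2,"z": -0.7,"ax": 0,"ay": 0,"az": 1.2},{"gripper": -1,"x": -3.8,"y": 1.3,"z": -0.7,"ax": 0,"ay": 0,"az": 1.2},{"gripper": -1,"x": -3.8,"y": 1.4,"z": -0.7,"ax": 0,"ay": 0,"az": 1.2},{"gripper": -1,"x": -3.6,"y": 1.4,"z": -0.7,"ax": 0,"ay": 0,"az": 1.2}]'

```text
clock: 11.48
position: [489.8, -26.6, 235.2]
ee_rot: [-0.695, 0.719, 0.0, -0.001]
contact_force: [0.7, 1.1, -0.4]
gripper_width: 85.3
grasp_force: 0.0
```

send_rows --targets '[{"gripper": -1,"x": -2.7,"y": 1.2,"z": -0.7,"ax": 0,"ay": 0,"az": 1.2},{"gripper": -1,"x": -1.5,"y": 0.6,"z": 0,"ax": 0,"ay": 0,"az": 0},{"gripper": -1,"x": -0.5,"y": 0.2,"z": 0,"ax": 0,"ay": 0,"az": 0},{"gripper": -1,"x": 0,"y": 0,"z": 0,"ax": 0,"ay": 0,"az": 0},{"gripper": -1,"x": 0,"y": 0,"z": 0,"ax": 0,"ay": 0,"az": 0}]'

```text
clock: 11.9
position: [472.8, 20.0, 242.2]
ee_rot: [-0.688, 0.725, 0.0, -0.001]
contact_force: [0.5, 0.5, -0.5]
gripper_width: 85.7
grasp_force: 0.0
```

```bash
python3 - <<'E'
from h import *
s=st(); im,d,m=snap('wrist','w10.png'); W=cloud(d,m); np.savez('w10.npz',im=im,W=W)
i=im.astype(int); k=(i[...,0]>90)&(i[...,1]<i[...,0]*.45)&(i[...,2]<i[...,0]*.45)&(W[...,2]>135)&(W[...,2]<215)
p=W[k]; print(len(p),np.median(p,0),p.min(0),p.max(0))
t=p[p[:,2]>p[:,2].max()-4]; print(len(t),(t.min(0)+t.max(0))/2,t.max(0)-t.min(0))
E
```

```text
{'clock': 11.9, 'position': [472.825, 20.032, 242.249], 'ee_rot': [-0.688, 0.725, 0.0, -0.001], 'contact_force': [0.517, 0.499, -0.543], 'gripper_width': 85.685, 'grasp_force': 0.0, 'joints': [0.387, 0.116, -0.33, 0.0, -1.127, -0.44]}
393 [474.994999    94.21601603 199.75289015] [468.41075711  87.40185648 198.1005645 ] [481.87062167 101.73632456 201.32025746]
393 [475.14068939  94.56909052 199.71041098] [13.45986456 14.33446808  3.21969296]
```

View pics/w10.png

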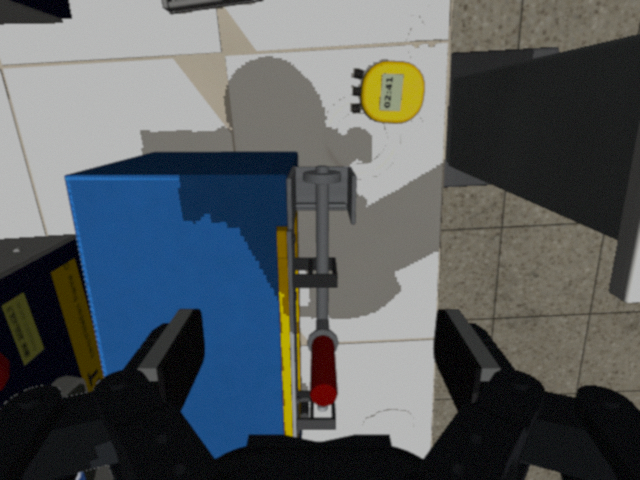

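The picture shows the red handle with its top at (323,393), the rod running up to the collar and keeper at (322,185), and the locker to the left. The stopwatch is well clear.

send_rows --targets '[{"gripper": -1,"x": -2.0,"y": 0.1,"z": 0,"ax": 0,"ay": 0,"az": 0},{"gripper": -1,"x": -3.0,"y": 0.1,"z": 0,"ax": 0,"ay": 0,"az": 0},{"gripper": -1,"x": -2.0,"y": 0.07,"z": 0,"ax": 0,"ay": 0,"az": 0},{"gripper": -1,"x": -0.55,"y": 0,"z": 1,"ax": 0,"ay": 0,"az": 0},{"gripper": -1,"x": 0,"y": 0,"z": 2,"ax": 0,"ay": 0,"az": 0}]'

```text
clock: 12.37
position: [476.1, 96.9, 213.8]
ee_rot: [-0.689, 0.725, -0.001, 0.002]
contact_force: [0.0, 0.2, -0.4]
gripper_width: 85.7
grasp_force: 0.0
```

send_rows --targets '[{"gripper": -1,"x": 0,"y": 0,"z": 2,"ax": 0,"ay": 0,"az": 0},{"gripper": -1,"x": 0,"y": 0,"z": 2,"ax": 0,"ay": 0,"az": 0},{"gripper": -0.3,"x": 0,"y": 0,"z": 1.2,"ax": 0,"ay": 0,"az": 0},{"gripper": 0,"x": 0,"y": 0,"z": 0.3,"ax": 0,"ay": 0,"az": 0},{"gripper": 0.2,"x": 0,"y": 0,"z": 0,"ax": 0,"ay": 0,"az": 0}]'

```text
clock: 12.78
position: [473.6, 94.8, 156.3]
ee_rot: [-0.688, 0.726, 0.0, -0.002]
contact_force: [0.5, 0.2, 0.3]
gripper_width: 51.6
grasp_force: 0.0
```

send_rows --targets '[{"gripper": 0.2,"x": 0,"y": 0,"z": 0,"ax": 0,"ay": 0,"az": 0},{"gripper": 0.2,"x": 0,"y": 0,"z": 0,"ax": 0,"ay": 0,"az": 0},{"gripper": 0.2,"x": 0,"y": 0,"z": 0,"ax": 0,"ay": 0,"az": 0}]'

```text
clock: 13.03
position: [474.6, 96.2, 158.7]
ee_rot: [-0.688, 0.725, -0.0, 0.001]
contact_force: [-0.1, 0.0, -0.7]
gripper_width: 34.0
grasp_force: 0.0
```

```bash
python3 - <<'E'
from h import *
s=st(); plan([474,95.5,156.5],177)
im,d,m=snap('wrist','w11.png'); W=cloud(d,m)
i=im.astype(int); k=(i[...,0]>90)&(i[...,1]<i[...,0]*.45)&(i[...,2]<i[...,0]*.45)&(W[...,2]>135)&(W[...,2]<215)
p=W[k]; print(len(p))
if len(p): print(np.median(p,0),p.min(0),p.max(0))
E
```

```text
{'clock': 13.033, 'position': [474.637, 96.205, 158.723], 'ee_rot': [-0.688, 0.725, -0.0, 0.001], 'contact_force': [-0.09, 0.016, -0.7], 'gripper_width': 34.042, 'grasp_force': 0.0, 'joints': [0.536, 0.216, -0.436, 0.0, -0.917, -0.589]}
at [474.6  96.2 158.7] yaw 176.99 turn 0.01 rows 1
{'x': 0.07, 'y': 0.06, 'z': 0.22, 'ax': -0.1, 'ay': 0.06, 'az': -0.01}
1542
[474.99696797  94.2826847  199.83155341] [467.696269    87.09801844 197.27994249] [482.29982997 102.71702862 201.59784419]
```

send_rows --targets '[{"gripper": 1,"x": 0,"y": 0,"z": 0.1,"ax": 0,"ay": 0,"az": 0},{"gripper": 1,"x": 0,"y": 0,"z": 0,"ax": 0,"ay": 0,"az": 0},{"gripper": 1,"x": 0,"y": 0,"z": 0,"ax": 0,"ay": 0,"az": 0},{"gripper": 1,"x": 0,"y": 0,"z": 0,"ax": 0,"ay": 0,"az": 0},{"gripper": 1,"x": 0,"y": 0,"z": 0,"ax": 0,"ay": 0,"az": 0}]'

```text
clock: 13.5
position: [474.3, 96.3, 157.3]
ee_rot: [-0.689, 0.725, -0.0, 0.0]
contact_force: [0.4, 0.3, 3.4]
gripper_width: 14.4
grasp_force: 58.4
```

send_rows --targets '[{"gripper": 1,"x": 0,"y": 0,"z": -0.4,"ax": 0,"ay": 0,"az": 0},{"gripper": 1,"x": 0,"y": 0,"z": -0.5,"ax": 0,"ay": 0,"az": 0},{"gripper": 1,"x": 0,"y": 0,"z": -0.3,"ax": 0,"ay": 0,"az": 0},{"gripper": 1,"x": 0,"y": 0,"z": 0,"ax": 0,"ay": 0,"az": 0},{"gripper": 1,"x": 0,"y": 0,"z": 0,"ax": 0,"ay": 0,"az": 0}]'

```text
clock: 13.92
position: [474.0, 96.2, 168.9]
ee_rot: [-0.688, 0.725, 0.0, 0.0]
contact_force: [0.4, 0.3, -1.9]
gripper_width: 14.6
grasp_force: 58.5
```

```bash
python3 - <<'E'
from h import *
s=st(); im,d,m=snap('wrist','w12.png'); W=cloud(d,m)
i=im.astype(int); k=(i[...,0]>90)&(i[...,1]<i[...,0]*.45)&(i[...,2]<i[...,0]*.45)&(W[...,2]>135)&(W[...,2]<225)
p=W[k]; print(np.median(p,0),p.min(0),p.max(0)); st()
E
```

```text
{'clock': 13.917, 'position': [474.0, 96.235, 168.858], 'ee_rot': [-0.688, 0.725, 0.0, 0.0], 'contact_force': [0.417, 0.3, -1.877], 'gripper_width': 14.569, 'grasp_force': 58.49, 'joints': [0.537, 0.204, -0.422, -0.0, -0.944, -0.589]}
[474.78527025  94.17954074 211.35703886] [467.52828716  86.63749219 209.40553773] [482.22566384 102.9152525  212.92504089]
{'clock': 13.967, 'position': [474.003, 96.249, 168.744], 'ee_rot': [-0.688, 0.725, 0.0, 0.0], 'contact_force': [1.407, 0.143, -0.772], 'gripper_width': 14.374, 'grasp_force': 58.491, 'joints': [0.537, 0.205, -0.422, -0.0, -0.944, -0.589]}
```

send_rows --targets '[{"gripper": 1,"x": -0.4,"y": 0,"z": 0,"ax": 0,"ay": 0,"az": 0},{"gripper": 1,"x": -0.8,"y": 0,"z": 0,"ax": 0,"ay": 0,"az": 0},{"gripper": 1,"x": -0.8,"y": 0,"z": 0,"ax": 0,"ay": 0,"az": 0},{"gripper": 1,"x": -0.5,"y": 0,"z": 0,"ax": 0,"ay": 0,"az": 0},{"gripper": 1,"x": 0,"y": 0,"z": 0,"ax": 0,"ay": 0,"az": 0}]'

```text
clock: 14.38
position: [475.4, 122.5, 168.6]
ee_rot: [-0.689, 0.725, 0.0, 0.0]
contact_force: [0.5, 0.3, -2.6]
gripper_width: 14.7
grasp_force: 58.5
```

Drawn 26 mm with low force, so it is over the lip. I'll continue to about 46 mm.

send_rows --targets '[{"gripper": 1,"x": -0.5,"y": 0,"z": 0,"ax": 0,"ay": 0,"az": 0},{"gripper": 1,"x": -0.8,"y": 0,"z": 0,"ax": 0,"ay": 0,"az": 0},{"gripper": 1,"x": -0.6,"y": 0,"z": 0,"ax": 0,"ay": 0,"az": 0},{"gripper": 1,"x": -0.3,"y": 0,"z": 0,"ax": 0,"ay": 0,"az": 0},{"gripper": 1,"x": 0,"y": 0,"z": 0,"ax": 0,"ay": 0,"az": 0}]'

```text
clock: 14.8
position: [476.5, 144.1, 168.7]
ee_rot: [-0.689, 0.725, 0.0, 0.0]
contact_force: [0.3, 1.2, -2.1]
gripper_width: 14.7
grasp_force: 58.5
```

send_rows --targets '[{"gripper": 1,"x": 0,"y": 0,"z": 0,"ax": 0,"ay": 0,"az": 0},{"gripper": 1,"x": 0,"y": 0,"z": 0,"ax": 0,"ay": 0,"az": 0}]'

```text
clock: 14.97
position: [476.5, 143.6, 168.9]
ee_rot: [-0.688, 0.725, 0.0, 0.0]
contact_force: [-0.3, 0.6, -1.1]
gripper_width: 14.8
grasp_force: 58.5
```

```bash
python3 - <<'E'
from h import *
s=st(); p0=np.array(s['position'])
h0=np.array([474.3,96.0]); a=math.radians(2.94)
lx=np.array([math.cos(a),-math.sin(a)]); ly=np.array([math.sin(a),math.cos(a)])
H=h0+160*ly+30*lx+0*ly   # hinge (draw 0..4mm at start ignored)
v=p0[:2]-H; print('hinge',H,'radius vec',v@lx,v@ly)
yaw0=177
prev=p0[:2]
M=R.from_quat(s['ee_rot']).as_matrix()
yaw=math.degrees(math.atan2(M[1,1],M[0,1]))
N=12; T=-25.5/N
w=[0.3,0.6]+[1.1]*9+[.2]; w=np.array(w)/sum(w)*-25.5
acc=0; cp=p0[:2].copy(); cy=yaw
for k in w:
    acc+=k; c,sn=math.cos(math.radians(acc)),math.sin(math.radians(acc))
    q=H+np.array([[c,-sn],[sn,c]])@v
    Y=math.radians(cy); ty=np.array([math.cos(Y),math.sin(Y)]); tx=np.array([-ty[1],ty[0]])
    d=(q-cp)/10; print('x %.2f y %.2f az %.2f'%(d@tx,d@ty,-k), q.round(1)); cp=q; cy+=k
E
```

```text
{'clock': 14.967, 'position': [476.536, 143.601, 168.853], 'ee_rot': [-0.688, 0.725, 0.0, 0.0], 'contact_force': [-0.294, 0.629, -1.056], 'gripper_width': 14.809, 'grasp_force': 58.516, 'joints': [0.619, 0.227, -0.39, -0.001, -0.952, -0.671]}
hinge [512.46694025 254.25070196] radius vec -30.208810744804552 -112.34707364312277
x -0.04 y 0.14 az 0.70 [475.2 144. ]
x -0.08 y 0.27 az 1.39 [472.5 145. ]
x -0.15 y 0.50 az 2.55 [467.7 146.9]
x -0.15 y 0.50 az 2.55 [463. 149.]
x -0.15 y 0.50 az 2.55 [458.3 151.3]
x -0.15 y 0.50 az 2.55 [453.8 153.8]
x -0.15 y 0.50 az 2.55 [449.4 156.5]
x -0.15 y 0.50 az 2.55 [445.1 159.4]
x -0.15 y 0.50 az 2.55 [441.  162.5]
x -0.15 y 0.50 az 2.55 [436.9 165.8]
x -0.15 y 0.50 az 2.55 [433.1 169.2]
x -0.02 y 0.09 az 0.46 [432.4 169.8]
```

send_rows --targets '[{"gripper": 1,"x": -0.04,"y": 0.14,"z": 0,"ax": 0,"ay": 0,"az": 0.7},{"gripper": 1,"x": -0.08,"y": 0.27,"z": 0,"ax": 0,"ay": 0,"az": 1.4},{"gripper": 1,"x": -0.15,"y": 0.5,"z": 0,"ax": 0,"ay": 0,"az": 2.55},{"gripper": 1,"x": -0.15,"y": 0.5,"z": 0,"ax": 0,"ay": 0,"az": 2.55},{"gripper": 1,"x": -0.08,"y": 0.25,"z": 0,"ax": 0,"ay": 0,"az": 1.3}]'

```text
clock: 15.38
position: [460.7, 150.0, 169.2]
ee_rot: [-0.632, 0.775, -0.0, 0.001]
contact_force: [1.8, 0.9, -1.7]
gripper_width: 14.2
grasp_force: 58.6
```

Force is only about 2 N, consistent with the spring. I'll carry on.

send_rows --targets '[{"gripper": 1,"x": -0.08,"y": 0.25,"z": 0,"ax": 0,"ay": 0,"az": 1.3},{"gripper": 1,"x": -0.15,"y": 0.5,"z": 0,"ax": 0,"ay": 0,"az": 2.55},{"gripper": 1,"x": -0.15,"y": 0.5,"z": 0,"ax": 0,"ay": 0,"az": 2.55},{"gripper": 1,"x": -0.15,"y": 0.5,"z": 0,"ax": 0,"ay": 0,"az": 2.55},{"gripper": 1,"x": -0.15,"y": 0.5,"z": 0,"ax": 0,"ay": 0,"az": 2.55}]'

```text
clock: 15.8
position: [441.2, 162.4, 169.2]
ee_rot: [-0.551, 0.835, -0.0, 0.001]
contact_force: [2.4, -1.0, -1.7]
gripper_width: 14.7
grasp_force: 58.6
```

send_rows --targets '[{"gripper": 1,"x": -0.15,"y": 0.5,"z": 0,"ax": 0,"ay": 0,"az": 2.55},{"gripper": 1,"x": -0.15,"y": 0.5,"z": 0,"ax": 0,"ay": 0,"az": 2.55},{"gripper": 1,"x": -0.02,"y": 0.09,"z": 0,"ax": 0,"ay": 0,"az": 0.5},{"gripper": 1,"x": 0,"y": 0,"z": 0,"ax": 0,"ay": 0,"az": 0},{"gripper": 1,"x": 0,"y": 0,"z": 0,"ax": 0,"ay": 0,"az": 0}]'

```text
clock: 16.22
position: [432.6, 169.8, 169.1]
ee_rot: [-0.511, 0.86, -0.0, 0.0]
contact_force: [3.2, -1.9, -2.0]
gripper_width: 14.3
grasp_force: 58.7
```

send_rows --targets '[{"gripper": 1,"x": 0,"y": 0,"z": 0,"ax": 0,"ay": 0,"az": 0},{"gripper": 1,"x": 0,"y": 0,"z": 0,"ax": 0,"ay": 0,"az": 0}]'

```text
clock: 16.38
position: [432.5, 169.9, 168.9]
ee_rot: [-0.511, 0.86, -0.0, 0.0]
contact_force: [2.1, -1.6, -2.6]
gripper_width: 14.5
grasp_force: 58.7
```

```bash
python3 - <<'E'
from h import *
s=st(); p=np.array(s['position'])
H=np.array([512.5,254.3]); v=p[:2]-H; r=np.hypot(*v)
# handle is 30 mm in front of gate line: angle = asin based
a=math.radians(2.94); lx=np.array([math.cos(a),-math.sin(a)]); ly=np.array([math.sin(a),math.cos(a)])
L=math.sqrt(r*r-900); ang=math.atan2(-(v@lx),-(v@ly))-math.atan2(30,L); print('gate',math.degrees(ang),'draw',160-L)
im,d,m=snap('top','t2.png'); W=cloud(d,m)
i=im.astype(int); k=(i[...,0]>140)&(i[...,1]>110)&(i[...,2]<80)&(W[...,1]>0)&(W[...,1]<280)&(W[...,0]>380)&(W[...,0]<540)&(W[...,2]>90)&(W[...,2]<150)
q=W[k][:,:2].astype(np.float32); print(len(q))
if len(q)>5:
    vx,vy,x0,y0=cv2.fitLine(q,cv2.DIST_HUBER,0,.01,.01).ravel(); print('line dir',math.degrees(math.atan2(vy,vx)),x0,y0)
cv2.imwrite('pics/fin.png',np.hstack([cv2.resize(cv2.imread('pics/t2.png')[180:300,220:440],(800,436),interpolation=cv2.INTER_CUBIC)]))
st()
E
```

```text
{'clock': 16.383, 'position': [432.548, 169.878, 168.893], 'ee_rot': [-0.511, 0.86, -0.0, 0.0], 'contact_force': [2.09, -1.564, -2.581], 'gripper_width': 14.545, 'grasp_force': 58.721, 'joints': [0.725, 0.172, -0.464, 0.0, -0.934, -1.225]}
gate 25.550149619602834 draw 47.66386896913194
100
line dir 60.55263868390037 421.9275 89.73466
{'clock': 16.433, 'position': [432.541, 169.898, 168.882], 'ee_rot': [-0.511, 0.86, -0.0, 0.0], 'contact_force': [2.516, -2.324, -2.528], 'gripper_width': 14.633, 'grasp_force': 58.722, 'joints': [0.725, 0.172, -0.464, 0.0, -0.934, -1.225]}
```

View pics/fin.png

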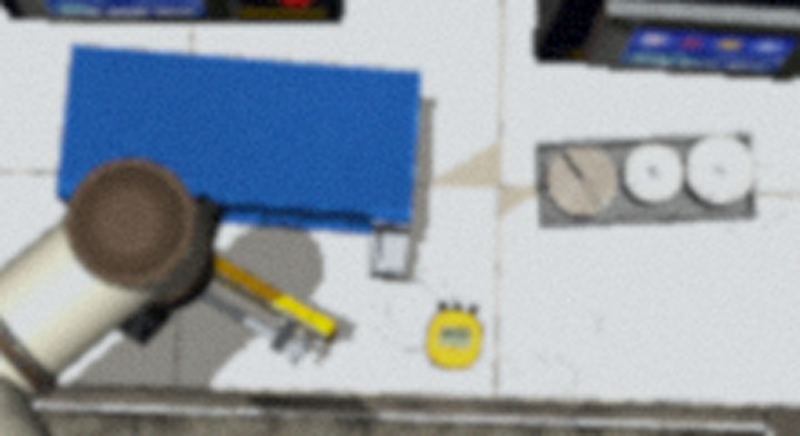

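The picture shows all three items in the tray at (645,180), the gate ajar and still with the arm holding the handle, and the stopwatch untouched. The gate angle measures about 25.5–26.5°, so I'm handing in.

```bash
python3 -c "
from bench import arm
print(arm.job_done())"
```

```text
the job is handed in; nothing more can be done
None
```

I handed the job in at about 16.4 s: both tins sit flat in the tray beside the weight, and the bolt was lifted over the lip and drawn about 48 mm. The gate is held still and ajar at about 25.5–26.5°, with the red handle still gripped.

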